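Load a printed adaptor in the fixture and clamp it with the sunken knob

ROBOT

A 7-joint arm with a two-finger parallel gripper is mounted at the origin on the work surface. World frame = base frame: x ahead of the robot, y to its left, z up, the work surface at z = 0. Lengths are in m, angles in rad, forces in N, time in s.
With the tool pointing down it reaches from about 0.425 to 0.925 m from the base axis. Payload 6.8 kg.
Tool frame: the origin (TCP) lies midway between the tips of the shut fingers; the grasp point (between the pads) lies 19 mm behind it (bot.grasp_offset is the distance from the TCP to the grasp point, in m); z points along the fingers, x is the direction in which the jaws open and shut, and the axes are right-handed (so a half turn about z gives the same grasp; the last joint's range is limited). The gripper opens to 85 mm and grips with 20 to 120 N. Pads are 22 mm wide; open, the fingers measure 114 mm over their backs; the gripper's body (76 mm by 85 mm) begins 54 mm behind the grasp point. The pads swing forward as they close: fully open they stand 13 mm farther back than shut.
Start: joints at [-1.292, 0.477, 0.022, 1.555, -0.011, 1.109, -0.083], TCP at [0.255, 0.625, 0.231] pointing down, gripper open.
Joint ranges: [-2.96, 2.96], [-0.34, 2.1], [-1.41, 1.46], [0.24, 2.44], [-1.37, 4.51], [0.17, 1.92], [-2.96, 2.96]. Speed limits (rad/s): [2.39, 2.39, 3.14, 3.14, 3.14, 3.14, 3.14].

INTERFACE

Orientations are given as a unit quaternion [w, x, y, z].
In Python, from station import bot, imaging gives the robot as it stands. The module is installed in compiled form; this text tells all that it offers.
- The arm moves only by the tool apply_moves, never from a script. Its argument "increments" is a list of rows, each a list of 7 numbers: the shift along the tool's x, y, z in mm, then the turn, a rotation vector about the tool's x, y, z in degrees, then the closure, from -1 (fully open) to 1 (shut). In form: [[dx, dy, dz, rx, ry, rz, grip], ...]. A call has exactly 8 rows; each row shifts and turns the pose as measured when the row begins, along the tool's axes as they then stand; what a row does not reach is not made up. A row lasts 1/8 s, in which the tool goes at most 62.5 mm and 10.7 degrees, less where a joint would pass 70% of its speed; a pose out of reach is approached as far as the arm can. A call with a gripper value outside its range is refused whole. The fingers move at their own pace and stop on an object; "grip_force" is the grip in N (left out, the last holds). Time passes only in rows, so rows that do not move let the fingers close, or fill a call up. It gives the time, the measured TCP pose, the force and the opening at its end, in the units of the state.
- bot.get_obs(): the state, without advancing time (a new reading comes with each control period).
- imaging.read_camera(name): name is "side" or "top" or "wrist"; returns the picture (384x512x3 uint8, red, green, blue); there is no depth.
- imaging.get_calibration(name): a dict with "K" (3x3 intrinsics, pixels), "extrinsics" (4x4, takes a point from camera to world coordinates). Camera axes: x right, y down, z forward; pixel columns grow to the right and rows downward; lengths in m; the calibration is good to about 2 mm. A picture is of the moment at which its call begins: read the wrist's pose just before it. get_calibration takes no time and is no camera call; for the wrist camera it gives the pose at the moment of the call.
- bot.hand_in(): hands the job in, once; it reports no verdict.
The state is a dict: "t": time; "q": joint angles; "joint_vel": joint speeds; "joint_torque": joint torques, N m; "eef_pos": TCP position; "tool_rot": TCP orientation; "contact_force": force on the tool from outside, world axes, zero at the start; "torque": the same for the moment, N m; "gripper_width": opening from 0.0 (shut) to 1.0 (fully open).
Only numpy, scipy, OpenCV 4.12 (cv2) and the standard library are available. Lean on these libraries where they do the work, as an engineer would, in place of code of your own. Each camera call takes 0.05 s, during which the arm holds its last target.

TASK

Set the grey printed adaptor down flat between the two rails of the clamping fixture, in front of the stop, and let go of it. Then turn the small knob down in its round well clockwise until the sprung plunger holds the adaptor against the stop with its spring about half taken up (about 10 N), and let go. Do not crush the adaptor by squeezing the spring right up, do not lean hard on the fixture, and leave the other things on the bench alone.

Things in the scene. Friction and masses are not known exactly. Their poses are not given: they have to be found in the camera images.
- adaptor_center (a point): Loose grey printed plastic adaptor, about 0.09 kg: a block 44 mm (its x) by 40 mm (its y) by 40 mm high, with a round collar 30 mm wide, 10 mm high on top. This point is the block's centre, 20 mm above its underside; z up. It goes into the nest with its x axis along the nest's x axis (either way round); grip it by the faces 44 mm apart.
- housing: Fixed clamping fixture. Along its y axis: grey housing 100 mm (x) by 105 mm (y), 60 mm high, from y = -135 to -30 mm, with the knob's well in its top; then the aluminium nest plate 100 mm wide, 14 mm thick, from y = -30 to +130 mm. Origin on its centre line at bench height; z up.
- rod_mouth (a point): Where a level steel rod, 18 mm thick, leaves the housing towards +y, 34 mm above the bench. In its nose is a sprung plunger: brass neck (9 mm shows when free) and flat head 22 mm wide. Knob clockwise moves the rod 7 mm towards +y per radian; the head starts some 57 to 62 mm ahead of this point. Spring: 2.5 N per mm that the head is pushed back, 8 mm at most (20 N).
- nest (a point): Middle of the nest on the nest plate's top (14 mm above the bench), axes as the housing's. Two steel rails run along y, 45 mm long centred on this point, 8 mm wide and 8 mm high, inner faces 48 mm apart. The adaptor lies flat on the plate between them with 2 mm of play each side; it can slide along y.
- stop: Fixed steel stop block at the +y end of the nest, 44 mm (x) by 16 mm (y), 34 mm high, set at a different distance each time. Origin: centre of its underside, on the nest plate's top; axes as the housing's. Its bearing face lies 8 mm from the origin towards -y. Between it and the free plunger there are at least 45 mm at the start, for the 40 mm adaptor.
- knob_grip (a point): Black knob: a 30 mm disc, 4 mm thick, with an upright bar grip 30 mm long (this point's x), 12 mm thick (its y), 22 mm high. Point: on the vertical axis at the bar's mid-height, 43 mm above the bench (bar's top 54, disc's top 32). Friction 0.18 N m while it turns; held still, the hand feels the clamping load alone: 0.007 N m per N (0.07 at 10 N). It stays where it is left.
- well_rim (a point): Centre of the mouth of the knob's round well in the housing's top, 60 mm above the bench. The well is 64 mm wide and 32 mm deep (floor 28 mm above the bench), centred on the knob's axis, so fingers must be only partly open in it. The knob is turned clockwise seen from above to clamp; 10 N takes 1.3 to 2.9 rad from the start, the first 0.6 rad always free.
- tape_roll: Bystander: roll of paper tape lying flat, 90 mm wide, 24 mm high; origin at the centre of its underside.
- glue_jar: Bystander: amber glue jar, 60 mm wide, 75 mm high; origin at the centre of its underside.
- sanding_block: Bystander: cork sanding block, 110 by 60 mm, 42 mm high; origin at the centre of its underside.
Not all that is in view belongs to the job. What is meant by the part that bears adaptor_center is not green or red, and is the larger of those in its own colour.

How it is judged:
On the way, in this order (a step that is already met when the one before it is completed fails the run):
1. the adaptor lies flat between the rails in front of the stop, let go (z of adaptor_center in the frame of nest between 0.017 and 0.0225 m and x of adaptor_center in the frame of nest between -0.004 and 0.004 m and y of adaptor_center in the frame of stop between -0.046 and -0.025 m and angle between adaptor_center's own z axis and vertical below 0.06 rad and contact force between the fingers and adaptor below 0.1 N), for 0.2 s.
2. the plunger holds the adaptor against the stop with 5 to 15 N (contact force between stop and adaptor between 5 and 15 N), for 0.3 s.
At the end, for the whole second after the job is handed in: The adaptor lies flat on the nest plate (within 3 mm) between the rails (within 4 mm of the middle), at rest and held against the stop by the plunger with 5 to 15 N (spring taken up 2 to 6 mm of its 8); nothing else has been disturbed (all of step 2 and z of adaptor_center in the frame of nest between 0.017 and 0.0225 m and x of adaptor_center in the frame of nest between -0.004 and 0.004 m and y of adaptor_center in the frame of stop between -0.031 and -0.025 m and angle between adaptor_center's own z axis and vertical below 0.06 rad and linear speed of adaptor below 0.01 m/s); the robot touches nothing.
It fails at once if the adaptor is squeezed against the stop with more than 18 N (contact force between stop and adaptor above 18 N).
It fails at once if the robot presses on the housing, its well, the nest or the rails (not the knob) with more than 20 N (contact force between any of the arm, the fingers and housing above 20 N).
It fails at once if a bystander is moved by more than 2 cm (distance of any of tape_roll, glue_jar, sanding_block from where it was at the start of the episode above 0.02 m).
It also fails if it takes over 72 s, if anything falls off the work surface, if the arm or the gripper's body presses on something with over 40 N, if the wrist force passes 120 N, or if a joint passes its speed limit or range.

## Working session

There is one attempt and no reset: what is moved stays moved. The work goes in short steps, Python scripts to look and compute and a tool call to move; the robot and the scene stay as the last step left them, time stands still between calls to the robot, and variables do not carry over. Pictures are saved under pics/ and viewed, and the job is handed in when it is done.

Besides the shell and the picture viewer there is one more tool, called after "Request:" by a JSON object that holds its "op" and its "data", one argument or row to a line. apply_moves: Moves the arm, as the interface text tells. Its arguments: {"type":"object","properties":{"increments":{"type":"array","items":{"type":"array","items":{"type":"number"}}},"grip_force":{"type":"number"}},"required":["increments"]}

```bash
mkdir -p pics; python3 - <<'E'
from station import bot, imaging
import cv2, numpy as np
o=bot.get_obs(); print({k:np.round(v,4).tolist() for k,v in o.items()}, bot.grasp_offset)
for n in ["side","top","wrist"]:
    c=imaging.get_calibration(n); im=imaging.read_camera(n)
    cv2.imwrite(f"pics/{n}0.png",im[:,:,::-1]); print(n,np.round(c["K"],1).tolist(),np.round(c["extrinsics"],4).tolist())
E
```

```text
{'t': 0.0, 'q': [-1.2921, 0.4778, 0.0224, 1.5565, -0.0115, 1.1093, -0.0831], 'joint_vel': [0.0003, 0.0007, 0.0015, -0.0012, 0.0011, 0.0012, -0.0], 'joint_torque': [-0.0004, -59.6441, 1.6076, -28.1195, 0.0124, 0.0093, -0.0], 'eef_pos': [0.2544, 0.6246, 0.2303], 'tool_rot': [0.0006, 0.8298, 0.558, -0.0007], 'contact_force': [0.3556, -0.4577, 0.4594], 'torque': [-0.0075, -0.0508, -0.0104], 'gripper_width': 1.0002} 0.0187
side [[440.7, 0.0, 251.9], [0.0, 440.7, 195.6], [0.0, 0.0, 1.0]] [[0.9752, -0.1053, 0.1946, 0.2938], [-0.2208, -0.5206, 0.8248, -1.085], [0.0144, -0.8473, -0.5309, 0.7563], [0.0, 0.0, 0.0, 1.0]]
top [[386.4, 0.0, 259.6], [0.0, 386.4, 191.8], [0.0, 0.0, 1.0]] [[0.0073, -0.9814, 0.1917, 0.2828], [-0.9996, -0.0018, 0.0288, -0.04], [-0.028, -0.1918, -0.981, 1.2787], [0.0, 0.0, 0.0, 1.0]]
wrist [[321.9, 0.0, 258.7], [0.0, 321.9, 191.4], [0.0, 0.0, 1.0]] [[0.3774, 0.8863, 0.2682, 0.1861], [0.926, -0.3606, -0.1113, 0.6523], [-0.002, 0.2904, -0.9569, 0.3722], [0.0, 0.0, 0.0, 1.0]]
```

View pics/side0.png

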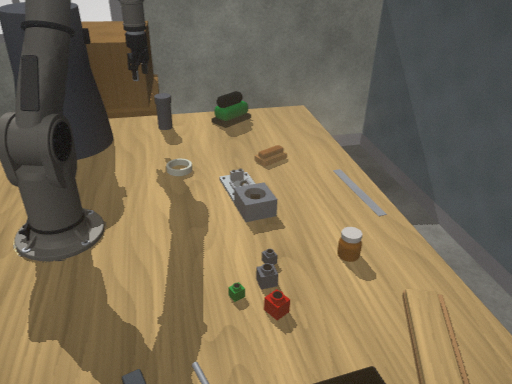

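View pics/top0.png

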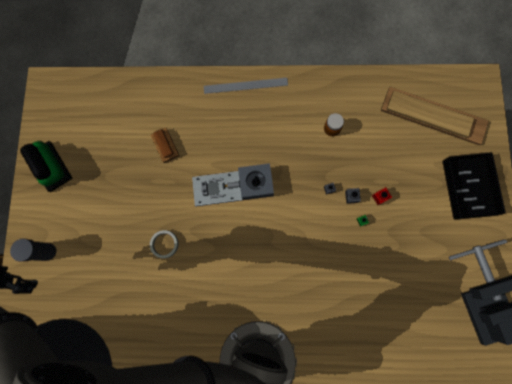

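View pics/wrist0.png

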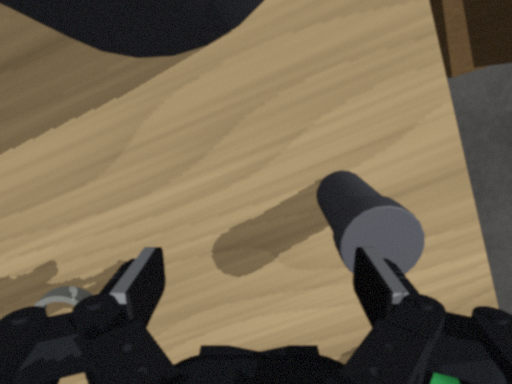

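```bash
python3 - <<'E'
import cv2
t=cv2.imread("pics/top0.png"); s=cv2.imread("pics/side0.png")
cv2.imwrite("pics/t_fix.png",cv2.resize(t[155:215,185:285],None,fx=8,fy=8,interpolation=cv2.INTER_CUBIC))
cv2.imwrite("pics/t_ad.png",cv2.resize(t[175:235,315:400],None,fx=8,fy=8,interpolation=cv2.INTER_CUBIC))
cv2.imwrite("pics/s_ad.png",cv2.resize(s[160:320,215:315],None,fx=5,fy=5,interpolation=cv2.INTER_CUBIC)[:, :][:600] if 0 else cv2.resize(s[160:320,210:320],None,fx=3.7,fy=3.7,interpolation=cv2.INTER_CUBIC))
E
```

```text
(no output)
```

View pics/t_fix.png

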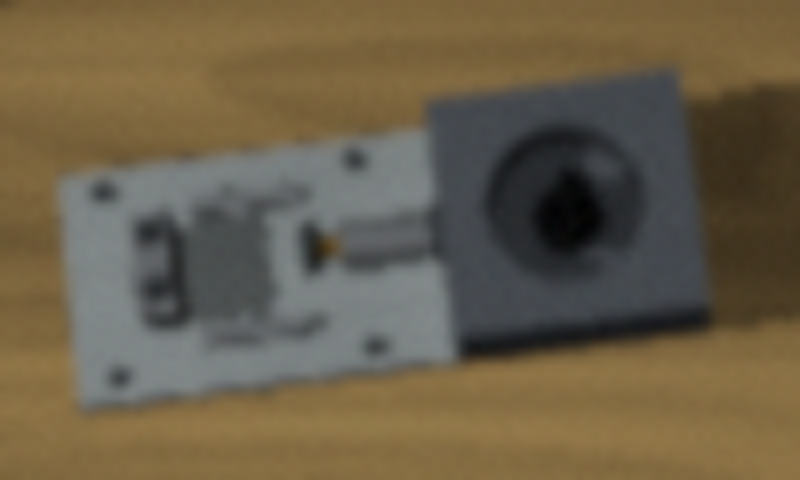

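View pics/t_ad.png

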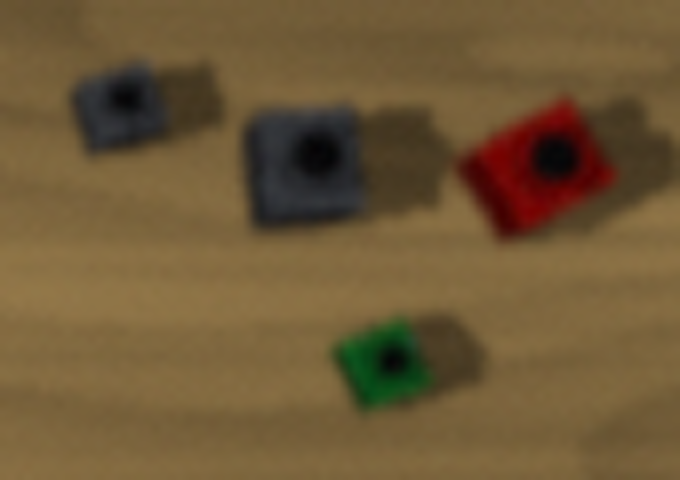

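View pics/s_ad.png

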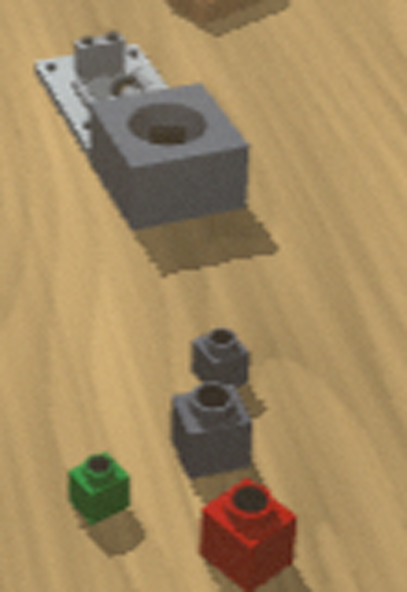

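```bash
cat > h.py <<'E'
from station import bot, imaging
import cv2, numpy as np
from scipy.spatial.transform import Rotation as R
def pix2plane(cal,uv,z):
    K=np.array(cal["K"]);T=np.array(cal["extrinsics"])
    uv=np.atleast_2d(np.array(uv,float))
    d=np.c_[uv,np.ones(len(uv))]@np.linalg.inv(K).T@T[:3,:3].T
    s=(z-T[2,3])/d[:,2:]
    return T[:3,3]+s*d
def proj(cal,P):
    K=np.array(cal["K"]);T=np.array(cal["extrinsics"])
    c=(np.atleast_2d(P)-T[:3,3])@T[:3,:3]@K.T
    return c[:,:2]/c[:,2:]
def toolR():
    q=bot.get_obs()["tool_rot"]; return R.from_quat([q[1],q[2],q[3],q[0]])
def plan(pos,xdir):
    """increments (mm, deg, tool frame) to TCP pos with tool x along world xdir (heading rad, mod pi), pointing down"""
    o=bot.get_obs();Rt=toolR();p=np.array(o["eef_pos"])
    best=None
    for k in (0,np.pi):
        a=xdir+k
        x=[np.cos(a),np.sin(a),0];z=[0,0,-1];y=np.cross(z,x)
        rv=(Rt.inv()*R.from_matrix(np.c_[x,y,z])).as_rotvec()
        if best is None or np.linalg.norm(rv)<np.linalg.norm(best): best=rv
    d=Rt.inv().apply(np.array(pos)-p)*1000
    print("t",round(o["t"],2),"pos",np.round(p,4),"d mm",np.round(d,1),"rv deg",np.round(np.degrees(best),1),"w",round(float(o["gripper_width"]),3),"F",np.round(o["contact_force"],1),"q7",round(float(o["q"][6]),2))
    return d,best
def snap(n,f):
    c=imaging.get_calibration(n);im=imaging.read_camera(n)[:,:,::-1].copy()
    cv2.imwrite(f"pics/{f}.png",im)
    np.savez(f"pics/{f}.npz",K=c["K"],extrinsics=c["extrinsics"]); return im,c
E
python3 - <<'E'
from h import *
c=imaging.get_calibration("top")
f=lambda u,v:(185+u/8-.5+.06,155+v/8-.5+.06)
a=lambda u,v:(315+u/8-.5,175+v/8-.5)
print("adaptor",pix2plane(c,[a(318,153)],.05))
print("small",pix2plane(c,[a(125,97)],.03),"red",pix2plane(c,[a(555,155)],.05),"green",pix2plane(c,[a(393,360)],.03))
H=pix2plane(c,[f(428,100),f(675,70),f(710,308),f(460,345)],.06);print("housing top",H)
P=pix2plane(c,[f(60,178),f(82,408)],.014);print("plate",P)
print("well",pix2plane(c,[f(568,202)],.06))
d=P.mean(0)-(H[1]+H[2])/2; print("yaw",np.degrees(np.arctan2(-d[0],d[1])),np.linalg.norm(d[:2]))
m=pix2plane(c,[f(568,202)],.06)[0]
plan([.6,-.05,.28],0)
E
```

```text
adaptor [[ 0.51754657 -0.30844739  0.05      ]]
small [[ 0.54462506 -0.23498542  0.03      ]] red [[ 0.51691972 -0.40285447  0.05      ]] green [[ 0.43648947 -0.3395049   0.03      ]]
housing top [[ 0.60307783  0.06670787  0.06      ]
 [ 0.61569078 -0.03391819  0.06      ]
 [ 0.51696385 -0.04822452  0.06      ]
 [ 0.50165019  0.05201098  0.06      ]]
plate [[0.581173   0.22586944 0.014     ]
 [0.48291113 0.21262821 0.014     ]]
well [[0.56050825 0.00919854 0.06      ]]
yaw 7.502909389935398 0.2625682300323096
t 0.15 pos [0.2545 0.6247 0.2306] d mm [-494.6  574.5  -48.7] rv deg [ 0.1  0.1 67.8] w 0.998 F [ 0.8 -0.4 -0.5] q7 -0.08
```

Request:
{"op": "apply_moves", "data": {
  "increments": [
    [-38,42,-6,0,0,0,-1],
    [-38,42,-6,0,0,0,-1],
    [-38,42,-6,0,0,0,-1],
    [-38,42,-6,0,0,0,-1],
    [-38,42,-6,0,0,0,-1],
    [-38,42,-6,0,0,0,-1],
    [-38,42,-6,0,0,0,-1],
    [-38,42,-6,0,0,0,-1]
  ]
}}

```text
t: 1.15
eef_pos: [0.4538, 0.2079, 0.2774]
tool_rot: [0.0, 0.827, 0.562, -0.002]
contact_force: [1.3, 0.3, 0.2]
gripper_width: 0.999
```

```bash
python3 -c "
from h import *
plan([.55,.02,.30],np.radians(7.5))"
```

```text
t 1.15 pos [0.4538 0.2079 0.2774] d mm [-139.3  158.7  -22.4] rv deg [ 0.   0.2 60.9] w 0.999 F [1.3 0.3 0.2] q7 0.67
```

Request:
{"op": "apply_moves", "data": {
  "increments": [
    [-17.5,20,-3,0,0,7.6,-1],
    [-14.5,22,-3,0,0,7.6,-1],
    [-11.5,23.5,-3,0,0,7.6,-1],
    [-8,25,-3,0,0,7.6,-1],
    [-5,26,-3,0,0,7.6,-1],
    [-1.5,26.5,-3,0,0,7.6,-1],
    [2,26.5,-3,0,0,7.6,-1],
    [5.5,26,-3,0,0,7.6,-1]
  ]
}}

```text
t: 2.15
eef_pos: [0.5491, 0.0074, 0.3018]
tool_rot: [0.001, 0.999, 0.046, -0.002]
contact_force: [0.7, 0.4, 0.8]
gripper_width: 0.995
```

```bash
python3 -c "
from h import *
plan([.55,.02,.30],np.radians(7.5))
snap('wrist','w1')"
```

```text
t 2.15 pos [0.5491 0.0074 0.3018] d mm [  2.  -12.4   1.7] rv deg [ 0.1  0.3 -2.3] w 0.995 F [0.7 0.4 0.8] q7 0.08
```

View pics/w1.png

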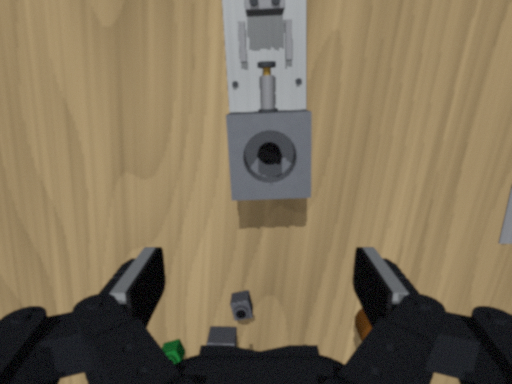

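Request:
{"op": "apply_moves", "data": {
  "increments": [
    [0,-20,12,0,0,-2,-1],
    [0,-20,12,0,0,0,-1],
    [0,-20,12,0,0,0,-1],
    [0,-20,12,0,0,0,-1],
    [0,-10,12,0,0,0,-1],
    [0,0,0,0,0,0,-1],
    [0,0,0,0,0,0,-1],
    [0,0,0,0,0,0,-1]
  ]
}}

```text
t: 3.2
eef_pos: [0.5378, 0.1005, 0.2368]
tool_rot: [0.002, 0.998, 0.062, -0.003]
contact_force: [-0.0, 0.1, 0.1]
gripper_width: 1.0
```

```bash
python3 -c "
from h import *
plan([.51,-.27,.25],0)
im,c=snap('wrist','w2')
print(bot.get_obs()['joint_vel'].round(3) if hasattr(bot.get_obs()['joint_vel'],'round') else bot.get_obs()['joint_vel'])
cv2.imwrite('pics/w2b.png',cv2.resize(im[0:300,160:380],None,fx=2,fy=2,interpolation=cv2.INTER_CUBIC))"
```

```text
t 3.2 pos [0.5378 0.1005 0.2368] d mm [-73.5 364.2 -11.2] rv deg [0.3 0.3 7.1] w 1.0 F [-0.   0.1  0.1] q7 -0.04
[-0.    -0.003 -0.001  0.001 -0.001  0.    -0.001]
```

View pics/w2b.png

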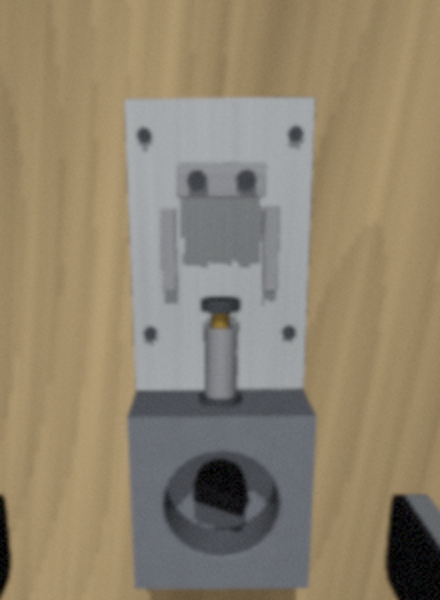

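```bash
cat > fit.py <<'E'
from h import *
from scipy.optimize import least_squares
c=np.load("pics/w2.npz")
b=lambda *p:[(160+u/2-.25,v/2-.25) for u,v in p]
uv=np.array(b((127,99),(314,98),(130,415),(314,414),(136,587),(307,587)))
P=np.array([(-.05,.13,.014),(.05,.13,.014),(-.05,-.03,.06),(.05,-.03,.06),(-.05,-.135,.06),(.05,-.135,.06)])
def W(x,P):
    cs,sn=np.cos(x[2]),np.sin(x[2]); P=np.atleast_2d(P)
    return np.c_[x[0]+cs*P[:,0]-sn*P[:,1],x[1]+sn*P[:,0]+cs*P[:,1],P[:,2]]
def inv(x,w):
    cs,sn=np.cos(x[2]),np.sin(x[2]); d=w[:,:2]-x[:2]
    return np.c_[cs*d[:,0]+sn*d[:,1],-sn*d[:,0]+cs*d[:,1]]
s=least_squares(lambda x:(proj(c,W(x,P))-uv).ravel(),[.549,.093,.13]);x=s.x
if __name__=="__main__":
    print("pose",x[:2].round(4),np.degrees(x[2]).round(2),"res",s.fun.reshape(-1,2).round(1).tolist())
    g=lambda n,z,*p:print(n,(inv(x,pix2plane(c,b(*p),z))*1000).round(1).tolist())
    g("stop top",.048,(178,163),(266,163),(178,196),(266,196))
    g("rails top near ends/ far",.022,(170,303),(269,300),(161,209),(279,207))
    g("rails inner far/near",.022,(176,209),(265,207),(178,290),(263,290))
    g("head top front/back",.045,(220,298),(220,310))
    g("rod exit",.034,(220,395))
    g("well rim l r t b",.06,(165,502),(279,502),(222,450),(222,555))
    g("knob bar top pts",.054,(219,458),(195,490),(247,490),(246,515),(196,511))
E
python3 fit.py
```

```text
pose [0.5506 0.09  ] 7.49 res [[-1.3, -0.8], [1.3, -1.1], [-1.6, 0.7], [1.6, 0.8], [-1.0, 0.8], [0.8, 0.5]]
stop top [[-21.5, 96.3], [21.2, 96.0], [-21.7, 80.9], [21.6, 80.6]]
rails top near ends/ far [[-28.0, 23.3], [27.1, 24.6], [-31.8, 73.9], [31.2, 74.5]]
rails inner far/near [[-23.8, 73.9], [23.7, 74.6], [-23.4, 30.5], [23.7, 30.2]]
head top front/back [[-0.8, 29.8], [-0.8, 23.5]]
rod exit [[-0.3, -26.9]]
well rim l r t b [[-31.0, -80.0], [31.4, -80.2], [0.1, -49.3], [0.3, -113.2]]
knob bar top pts [[-1.3, -56.6], [-14.6, -75.8], [14.3, -75.9], [13.9, -91.4], [-14.2, -88.8]]
```

```bash
python3 -c "
import cv2
im=cv2.imread('pics/w2.png')
cv2.imwrite('pics/w2c.png',cv2.resize(im[70:160,225:315],None,fx=6.6,fy=6.6,interpolation=cv2.INTER_CUBIC))
cv2.imwrite('pics/w2d.png',cv2.resize(im[210:295,225:315],None,fx=6.6,fy=6.6,interpolation=cv2.INTER_CUBIC))"
```

```text
(no output)
```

View pics/w2c.png

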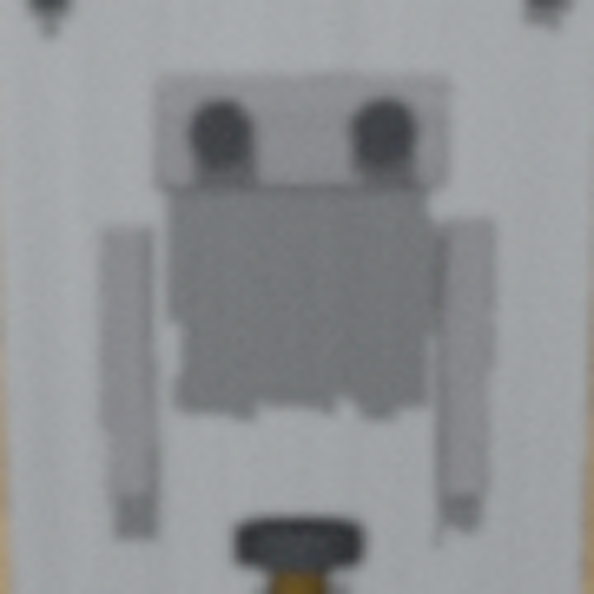

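View pics/w2d.png

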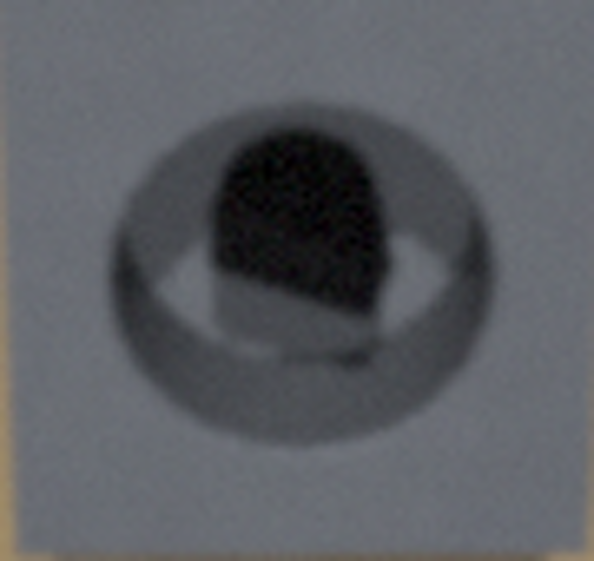

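Request:
{"op": "apply_moves", "data": {
  "increments": [
    [-9,57,0,0,0,0,-0.3],
    [-9,57,0,0,0,0,-0.3],
    [-9,57,0,0,0,0,-0.3],
    [-9,57,0,0,0,0,-0.3],
    [-9,57,0,0,0,0,-0.3],
    [-9,57,0,0,0,0,-0.3],
    [-9,57,0,0,0,0,-0.3],
    [0,0,0,0,0,0,-0.3]
  ]
}}

```text
t: 4.25
eef_pos: [0.5256, -0.3204, 0.2435]
tool_rot: [0.004, 0.998, 0.06, 0.002]
contact_force: [0.9, -0.2, 0.7]
gripper_width: 0.649
```

```bash
python3 -c "
from h import *
plan([.5175,-.308,.25],0)
im,c=snap('wrist','w3')
print(np.round(bot.get_obs()['joint_vel'],3))"
```

```text
t 4.25 pos [ 0.5256 -0.3204  0.2435] d mm [ -6.5 -13.2  -6.6] rv deg [ 0.5 -0.3  6.9] w 0.649 F [ 0.9 -0.2  0.7] q7 0.79
[-0.055 -0.012 -0.049  0.023 -0.008  0.002 -0.016]
```

View pics/w3.png

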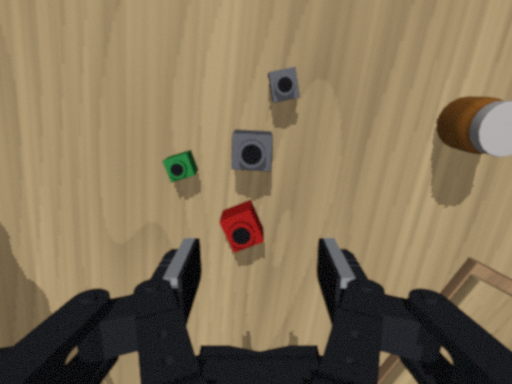

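```bash
python3 -c "
from h import *
im,c=snap('wrist','w4')
print(np.round(bot.get_obs()['joint_vel'],3))
cv2.imwrite('pics/w4b.png',cv2.resize(im[120:190,220:290],None,fx=8,fy=8,interpolation=cv2.INTER_CUBIC))"
```

```text
[-0.041 -0.008 -0.035  0.014 -0.003  0.001 -0.003]
```

View pics/w4b.png

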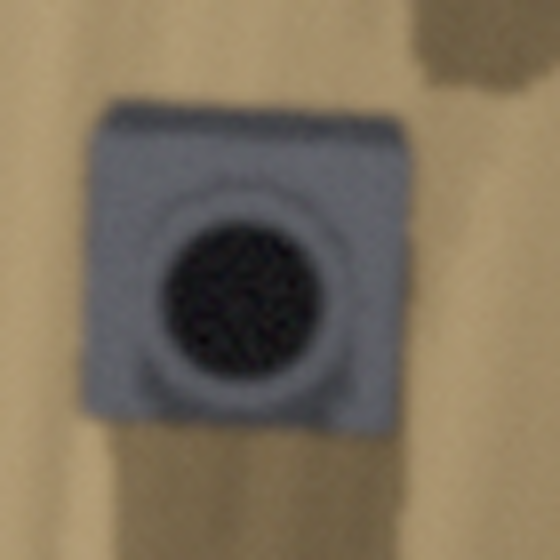

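```bash
cat > ad.py <<'E'
from h import *
c=np.load("pics/w4.npz")
b=lambda *p:[(220+u/8-.45,120+v/8-.45) for u,v in p]
Q=pix2plane(c,b((97,130),(409,147),(396,438),(82,418)),.04)
e=lambda i,j:Q[j]-Q[i]
print(Q.round(4).tolist())
for i,j in((0,1),(3,2),(0,3),(1,2)): v=e(i,j);print(np.linalg.norm(v)*1000,np.degrees(np.arctan2(v[1],v[0])))
print("ctr",Q.mean(0),"collar",pix2plane(c,b((242,300)),.05))
E
python3 ad.py
```

```text
[[0.4954, -0.2917, 0.04], [0.5369, -0.2888, 0.04], [0.5405, -0.3286, 0.04], [0.4973, -0.3311, 0.04]]
41.559505381253786 3.9257674477548297
43.2791597286398 3.2432372042457165
39.4411340567686 -87.34604995522147
39.95581935500437 -84.86793128521464
ctr [ 0.51752076 -0.31005041  0.04      ] collar [[ 0.51717791 -0.31008665  0.05      ]]
```

```bash
python3 -c "
from h import *
plan([.5172,-.310,.012],np.radians(3.8))"
```

```text
t 4.35 pos [ 0.5275 -0.3148  0.2429] d mm [-10.6  -7.2 230.8] rv deg [ 0.3 -0.3  3.5] w 0.654 F [ 0.8 -0.5 -0.2] q7 0.79
```

Request:
{"op": "apply_moves", "data": {
  "increments": [
    [-10,-7,20,0,0,3,-0.3],
    [0,0,30,0,0,0,-0.3],
    [0,0,30,0,0,0,-0.3],
    [0,0,30,0,0,0,-0.3],
    [0,0,30,0,0,0,-0.3],
    [0,0,10,0,0,0,-0.3],
    [0,0,0,0,0,0,-0.3],
    [0,0,0,0,0,0,-0.3]
  ]
}}

```text
t: 5.35
eef_pos: [0.5249, -0.2956, 0.0918]
tool_rot: [-0.001, 0.999, 0.046, 0.006]
contact_force: [-0.0, -0.3, 1.0]
gripper_width: 0.649
```

```bash
python3 -c "
from h import *
plan([.5172,-.310,.012],np.radians(3.8));snap('wrist','w5')"
```

```text
t 5.35 pos [ 0.5249 -0.2956  0.0918] d mm [-10.1  13.7  79.7] rv deg [-0.  -0.7  1.5] w 0.649 F [-0.  -0.3  1. ] q7 0.84
```

View pics/w5.png

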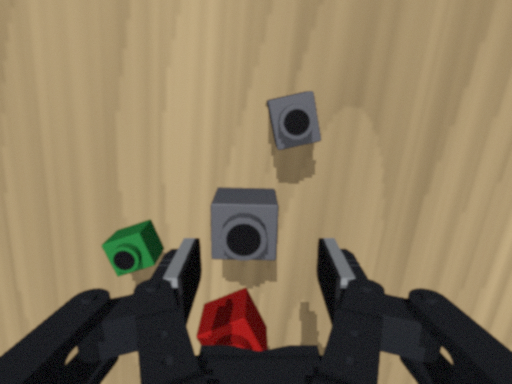

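```bash
python3 -c "
from h import *
c=np.load('pics/w5.npz')
print(pix2plane(c,[(244,239)],.05)); Q=pix2plane(c,[(211,201),(277,201)],.04);print(Q,Q.mean(0))"
```

```text
[[ 0.51752187 -0.30962409  0.05      ]]
[[ 0.49473382 -0.28989759  0.04      ]
 [ 0.53639042 -0.28626681  0.04      ]] [ 0.51556212 -0.2880822   0.04      ]
```

Request:
{"op": "apply_moves", "data": {
  "increments": [
    [-10,14,0,0,-0.7,1.5,-0.3],
    [0,0,5,0,0,0,-0.3],
    [0,0,5,0,0,0,-0.3],
    [0,0,5,0,0,0,-0.3],
    [0,0,5,0,0,0,-0.3],
    [0,0,0,0,0,0,-0.3],
    [0,0,0,0,0,0,-0.3],
    [0,0,0,0,0,0,-0.3]
  ]
}}

```text
t: 6.4
eef_pos: [0.5164, -0.3124, 0.0719]
tool_rot: [0.0, 1.0, 0.032, 0.001]
contact_force: [0.4, 0.7, 0.3]
gripper_width: 0.651
```

```bash
python3 -c "
from h import *
plan([.5172,-.310,.012],np.radians(3.8))"
```

```text
t 6.4 pos [ 0.5164 -0.3124  0.0719] d mm [ 0.8 -2.4 59.9] rv deg [ 0.  -0.1 -0.2] w 0.651 F [0.4 0.7 0.3] q7 0.86
```

Request:
{"op": "apply_moves", "data": {
  "increments": [
    [0.5,-2,15,0,0,0,-0.3],
    [0,0,15,0,0,0,-0.3],
    [0,0,15,0,0,0,-0.3],
    [0,0,10,0,0,0,-0.3],
    [0,0,3,0,0,0,-0.3],
    [0,0,0,0,0,0,-0.3],
    [0,0,0,0,0,0,-0.3],
    [0,0,0,0,0,0,-0.3]
  ]
}}

```text
t: 7.4
eef_pos: [0.5169, -0.3102, 0.0095]
tool_rot: [0.0, 1.0, 0.032, 0.001]
contact_force: [0.3, 0.0, 0.6]
gripper_width: 0.647
```

```bash
python3 -c "
from h import *
plan([.5172,-.310,.012],np.radians(3.8));snap('wrist','w6')"
```

```text
t 7.4 pos [ 0.5169 -0.3102  0.0095] d mm [ 0.3 -0.2 -2.5] rv deg [ 0.  -0.1 -0.2] w 0.647 F [0.3 0.  0.6] q7 0.9
```

View pics/w6.png

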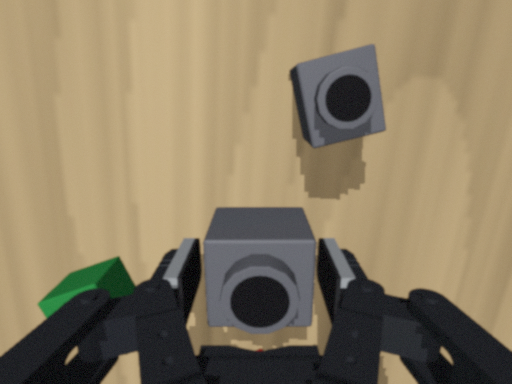

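Request:
{"op": "apply_moves", "data": {
  "increments": [
    [0,0,-3,0,0,0,-0.3],
    [0,0,0,0,0,0,0.3],
    [0,0,0,0,0,0,0.6],
    [0,0,0,0,0,0,0.6],
    [0,0,0,0,0,0,0.6],
    [0,0,0,0,0,0,0.6],
    [0,0,0,0,0,0,0.6],
    [0,0,0,0,0,0,0.6]
  ],
  "grip_force": 35
}}

```text
t: 8.45
eef_pos: [0.5173, -0.3104, 0.0135]
tool_rot: [0.0, 1.0, 0.032, 0.001]
contact_force: [-0.0, -0.2, -0.2]
gripper_width: 0.513
```

```bash
python3 -c "
from h import *
plan([.5172,-.310,.012],np.radians(3.8))"
```

```text
t 8.45 pos [ 0.5173 -0.3104  0.0135] d mm [-0.1 -0.4  1.5] rv deg [ 0.  -0.2 -0.2] w 0.513 F [-0.  -0.2 -0.2] q7 0.9
```

Request:
{"op": "apply_moves", "data": {
  "increments": [
    [0,0,-20,0,0,0,0.6],
    [0,0,-35,0,0,0,0.6],
    [0,0,-35,0,0,0,0.6],
    [0,0,-35,0,0,0,0.6],
    [0,-20,-25,0,0,0,0.6],
    [0,-40,0,0,0,0,0.6],
    [0,-50,0,0,0,0,0.6],
    [0,-50,0,0,0,0,0.6]
  ]
}}

```text
t: 9.45
eef_pos: [0.5069, -0.153, 0.1773]
tool_rot: [0.002, 1.0, 0.026, 0.005]
contact_force: [1.2, 0.4, -1.2]
gripper_width: 0.509
```

```bash
python3 -c "
from h import *
plan([.5433,.1455,.15],np.radians(7.5))"
```

```text
t 9.45 pos [ 0.5069 -0.153   0.1773] d mm [  51.5 -296.3   26.6] rv deg [ 0.3 -0.6 -4.5] w 0.509 F [ 1.2  0.4 -1.2] q7 0.46
```

Request:
{"op": "apply_moves", "data": {
  "increments": [
    [9,-46,4,0,0,-1,0.6],
    [9,-46,4,0,0,-1,0.6],
    [9,-46,4,0,0,-1,0.6],
    [9,-46,4,0,0,-1,0.6],
    [9,-46,4,0,0,-0.5,0.6],
    [5,-40,4,0,0,0,0.6],
    [0,-5,0,0,0,0,0.6],
    [0,0,0,0,0,0,0.6]
  ]
}}

```text
t: 10.45
eef_pos: [0.5317, 0.137, 0.1623]
tool_rot: [0.0, 0.998, 0.068, 0.011]
contact_force: [-0.3, -0.3, -1.5]
gripper_width: 0.507
```

```bash
python3 -c "
from h import *
plan([.5433,.1455,.15],np.radians(7.5))"
```

```text
t 10.45 pos [0.5317 0.137  0.1623] d mm [12.4 -6.9 12.5] rv deg [ 0.1 -1.2  0.2] w 0.507 F [-0.3 -0.3 -1.5] q7 -0.02
```

Request:
{"op": "apply_moves", "data": {
  "increments": [
    [12,-7,10,0,-1.2,0.2,0.6],
    [0,0,15,0,0,0,0.6],
    [0,0,15,0,0,0,0.6],
    [0,0,15,0,0,0,0.6],
    [0,0,5,0,0,0,0.6],
    [0,0,0,0,0,0,0.6],
    [0,0,0,0,0,0,0.6],
    [0,0,0,0,0,0,0.6]
  ]
}}

```text
t: 11.45
eef_pos: [0.5425, 0.1389, 0.101]
tool_rot: [0.001, 0.998, 0.062, 0.0]
contact_force: [-0.5, 0.3, -0.1]
gripper_width: 0.508
```

```bash
python3 -c "
from h import *
plan([.5433,.1455,.0275],np.radians(7.5));im,c=snap('wrist','w7')"
```

```text
t 11.45 pos [0.5425 0.1389 0.101 ] d mm [ 1.5 -6.7 73.5] rv deg [ 0.2 -0.  -0.4] w 0.508 F [-0.5  0.3 -0.1] q7 0.03
```

View pics/w7.png

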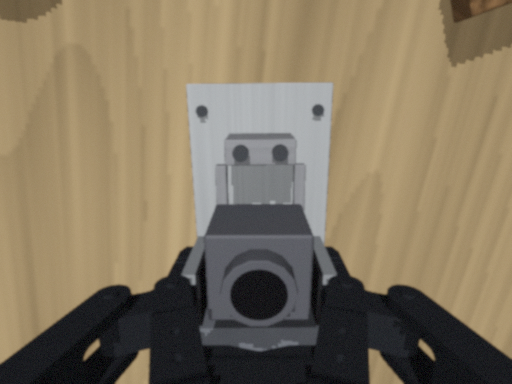

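```bash
python3 -c "
from fit import *
c7=np.load('pics/w7.npz')
for n,z,p in (('plate far',.014,[(187.5,84),(332.5,83.5)]),('stop back',.048,[(226,135),(294.5,135)]),('stop front',.048,[(224.5,163.5),(296,163.5)]),('railout',.022,[(216,165),(305.5,165)])):
    w=pix2plane(c7,p,z);print(n,(inv(x,w)*1000).round(1).tolist())
o=bot.get_obs();print('tcp',inv(x,np.array([o['eef_pos']]))*1000)
# adaptor in hand: collar hole / block top
zb=o['eef_pos'][2]-.0135
print('ad', (inv(x,pix2plane(c7,[(259,294)],zb+.05))*1000).round(1), (inv(x,pix2plane(c7,[(206,240),(312,240)],zb+.04))*1000).round(1).tolist())
"
```

```text
plate far [[-49.0, 129.3], [48.7, 128.9]]
stop back [[-20.9, 99.2], [20.2, 98.9]]
stop front [[-22.5, 81.8], [21.5, 81.4]]
railout [[-31.3, 75.2], [31.3, 74.7]]
tcp [[-1.65754397 49.49456063]]
ad [[-1.7 50.5]] [[-22.3, 68.3], [19.2, 67.9]]
```

Request:
{"op": "apply_moves", "data": {
  "increments": [
    [1.5,-6,8,0,0,-0.4,0.6],
    [0,0,10,0,0,0,0.6],
    [0,0,10,0,0,0,0.6],
    [0,0,5,0,0,0,0.6],
    [0,0,0,0,0,0,0.6],
    [0,0,0,0,0,0,0.6],
    [0,0,0,0,0,0,0.6],
    [0,0,0,0,0,0,0.6]
  ]
}}

```text
t: 12.5
eef_pos: [0.5437, 0.1456, 0.0659]
tool_rot: [0.001, 0.998, 0.066, 0.001]
contact_force: [-0.3, 0.6, -0.9]
gripper_width: 0.508
```

```bash
cat > st.py <<'E'
from fit import *
import sys
a=[float(v) for v in sys.argv[1:]]
T=W(x,[[a[0]/1000,a[1]/1000,a[2]/1000]])[0]
plan(T,x[2]+np.radians(a[3]) if len(a)>3 else x[2])
o=bot.get_obs();print("tcp in housing mm",(inv(x,np.array([o['eef_pos']]))*1000).round(2),"M",np.round(o["torque"],2), "jv",np.abs(o["joint_vel"]).max().round(3))
E
python3 st.py 0 55.5 27.5
```

```text
t 12.5 pos [0.5437 0.1456 0.0659] d mm [-0.4  0.4 38.4] rv deg [ 0.2 -0.1  0. ] w 0.508 F [-0.3  0.6 -0.9] q7 0.05
tcp in housing mm [[ 0.32 56.05]] M [0.   0.02 0.05] jv 0.003
```

Aligned. Descend to just above the plate, then check.

Request:
{"op": "apply_moves", "data": {
  "increments": [
    [-0.5,0.3,10,0,0,0,0.6],
    [0,0,10,0,0,0,0.6],
    [0,0,10,0,0,0,0.6],
    [0,0,5,0,0,0,0.6],
    [0,0,0,0,0,0,0.6],
    [0,0,0,0,0,0,0.6],
    [0,0,0,0,0,0,0.6],
    [0,0,0,0,0,0,0.6]
  ]
}}

```text
t: 13.5
eef_pos: [0.5433, 0.1452, 0.0284]
tool_rot: [0.001, 0.998, 0.066, 0.001]
contact_force: [-0.3, -0.2, -0.1]
gripper_width: 0.506
```

```bash
python3 st.py 0 55.5 27.5; python3 -c "
from h import *
snap('wrist','w8')"
```

```text
t 13.5 pos [0.5433 0.1452 0.0284] d mm [0.  0.2 0.9] rv deg [ 0.1 -0.1  0. ] w 0.506 F [-0.3 -0.2 -0.1] q7 0.08
tcp in housing mm [[-4.000e-02  5.567e+01]] M [-0.02 -0.01 -0.  ] jv 0.003
```

View pics/w8.png

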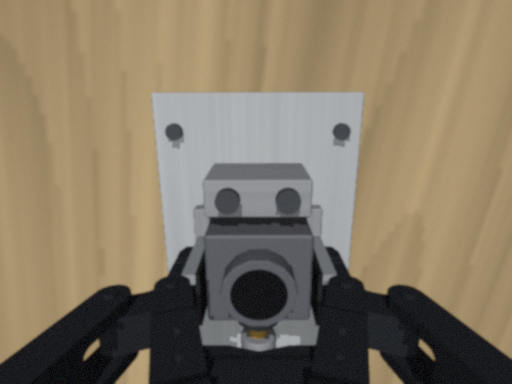

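Request:
{"op": "apply_moves", "data": {
  "increments": [
    [0,0,1,0,0,0,0.6],
    [0,0,0.5,0,0,0,0.6],
    [0,0,0,0,0,0,-0.1],
    [0,0,0,0,0,0,-0.3],
    [0,0,0,0,0,0,-0.3],
    [0,0,0,0,0,0,-0.3],
    [0,0,0,0,0,0,-0.3],
    [0,0,-3,0,0,0,-0.3]
  ]
}}

```text
t: 14.55
eef_pos: [0.5436, 0.1453, 0.0303]
tool_rot: [0.001, 0.998, 0.066, 0.001]
contact_force: [-0.7, -0.0, 0.3]
gripper_width: 0.647
```

```bash
python3 st.py 0 55.5 27.5; python3 -c "
from h import *
snap('wrist','w9')"
```

```text
t 14.55 pos [0.5436 0.1453 0.0303] d mm [-0.2  0.2  2.8] rv deg [ 0.1 -0.1  0. ] w 0.647 F [-0.7 -0.   0.3] q7 0.08
tcp in housing mm [[ 0.17 55.73]] M [ 0.06 -0.05 -0.  ] jv 0.047
```

View pics/w9.png

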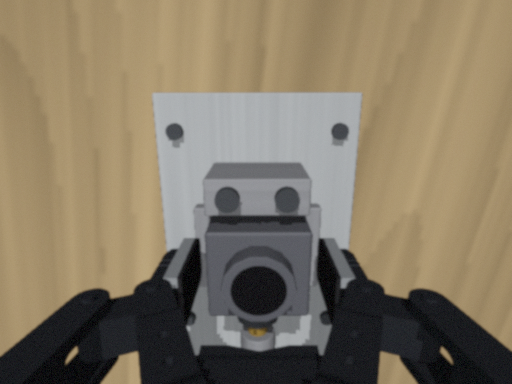

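Request:
{"op": "apply_moves", "data": {
  "increments": [
    [0,0,-25,0,0,0,-0.3],
    [0,0,-35,0,0,0,-0.3],
    [0,0,-35,0,0,0,-0.3],
    [0,30,-35,0,0,0,-0.3],
    [0,40,-35,0,0,0,-0.3],
    [0,40,-35,0,0,0,-0.3],
    [0,40,-15,0,0,0,-0.3],
    [0,0,0,0,0,0,-0.3]
  ]
}}

```text
t: 15.6
eef_pos: [0.5636, -0.0072, 0.2547]
tool_rot: [0.001, 0.998, 0.066, 0.003]
contact_force: [0.5, 0.8, 0.0]
gripper_width: 0.651
```

```bash
python3 st.py 0 -81 150; python3 -c "
from h import *
im,c=snap('wrist','w10')
"
```

```text
t 15.6 pos [ 0.5636 -0.0072  0.2547] d mm [ -0.7 -17.3 104.7] rv deg [ 0.1 -0.3  0.1] w 0.651 F [0.5 0.8 0. ] q7 0.21
tcp in housing mm [[  0.2  -98.04]] M [0.03 0.   0.02] jv 0.058
```

View pics/w10.png

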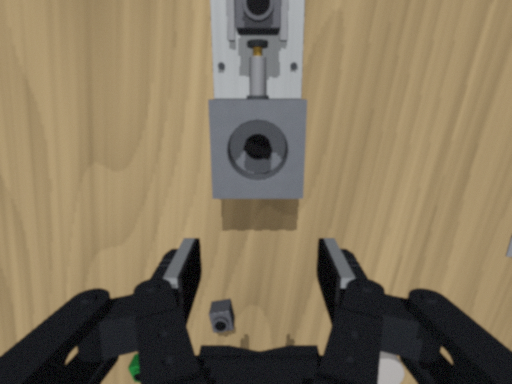

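```bash
python3 -c "
from h import *
im,c=snap('wrist','w11')
r=im[112:187,220:295].astype(float); r=np.clip((r/110)**.45*255,0,255).astype(np.uint8)
cv2.imwrite('pics/w11b.png',cv2.resize(r,None,fx=8,fy=8,interpolation=cv2.INTER_CUBIC))
"
```

```text
(no output)
```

View pics/w11b.png

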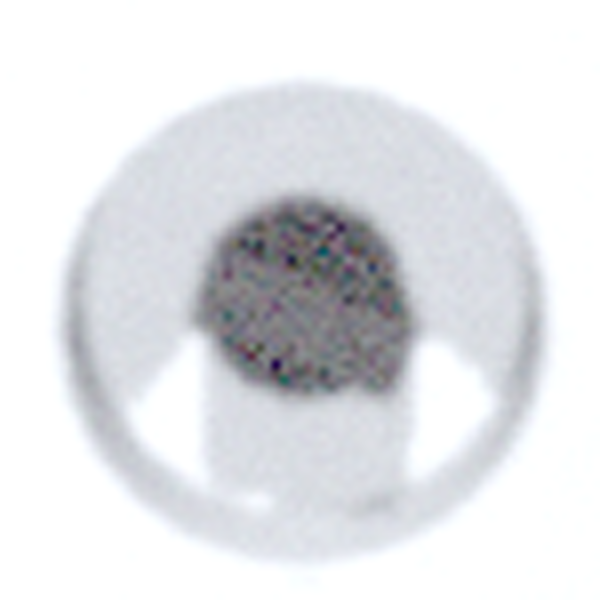

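Request:
{"op": "apply_moves", "data": {
  "increments": [
    [0,0,25,0,0,0,-0.3],
    [0,0,25,0,0,0,-0.3],
    [0,0,25,0,0,0,-0.3],
    [0,0,20,0,0,0,-0.1],
    [0,0,5,0,0,0,0.1],
    [0,0,0,0,0,0,0.1],
    [0,0,0,0,0,0,0.1],
    [0,0,0,0,0,0,0.1]
  ]
}}

```text
t: 16.7
eef_pos: [0.5608, 0.0087, 0.1472]
tool_rot: [-0.002, 0.997, 0.077, -0.002]
contact_force: [0.1, -0.9, -0.2]
gripper_width: 0.452
```

```bash
python3 st.py 0 -81 150; python3 -c "
from h import *
im,c=snap('wrist','w12')
A=np.mean([im.astype(float)]+[imaging.read_camera('wrist')[:,:,::-1].astype(float) for _ in range(7)],0)
np.save('pics/A.npy',A)
r=A[110:235,195:320]; r=np.clip((r/50)**.6*255,0,255).astype(np.uint8)
cv2.imwrite('pics/w12b.png',cv2.resize(r,None,fx=4.8,fy=4.8,interpolation=cv2.INTER_CUBIC))
"
```

```text
t 16.7 pos [0.5608 0.0087 0.1472] d mm [ 0.5 -0.9 -2.8] rv deg [-0.2  0.2  1.3] w 0.452 F [ 0.1 -0.9 -0.2] q7 0.28
tcp in housing mm [[ -0.49 -81.92]] M [ 0.03 -0.06 -0.07] jv 0.006
```

View pics/w12.png

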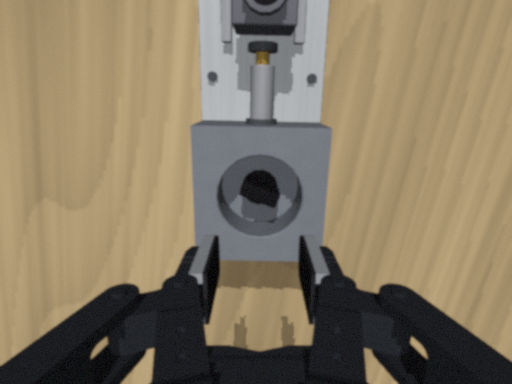

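View pics/w12b.png

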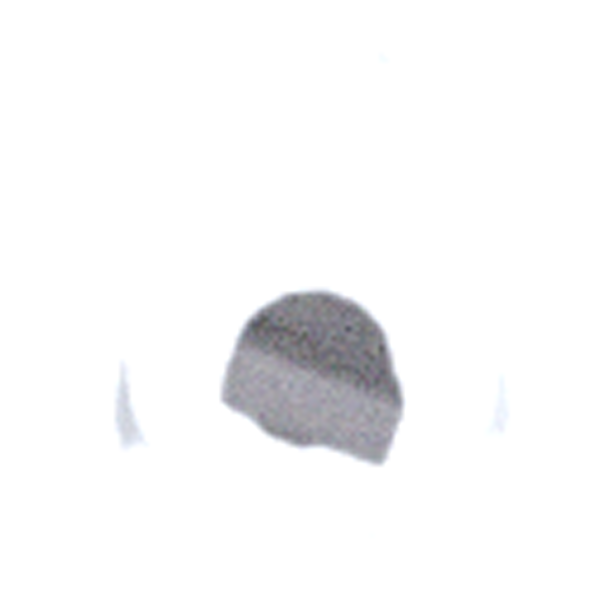

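```bash
python3 -c "
from fit import *
c2=np.load('pics/w12.npz')
uv=[(195+u/4.8-.4,110+v/4.8-.4) for u,v in ((238,345),(402,400),(380,465),(221,403))]
h=inv(x,pix2plane(c2,uv,.054));print((h*1000).round(1).tolist(),(h.mean(0)*1000).round(1))
for i,j in((0,1),(3,2),(0,3),(1,2)):
  v=h[j]-h[i];print(np.linalg.norm(v)*1000,np.degrees(np.arctan2(v[1],v[0])))
im=cv2.imread('pics/w12.png');cv2.imwrite('pics/w12n.png',cv2.resize(im[0:130,190:340],None,fx=4.5,fy=4.5,interpolation=cv2.INTER_CUBIC))
uv=[(251,48),(276,48)]
print(inv(x,pix2plane(c2,uv,.034))*1000)
"
```

```text
[[-12.0, -71.9], [14.2, -80.3], [11.1, -91.4], [-14.6, -81.5]] [ -0.3 -81.3]
27.50785140268281 -17.89185735402137
27.513989255108324 -20.99822320892898
9.96518622693197 -105.21779243981335
11.453409762846952 -105.73712387915977
[[-8.81358414 23.70402583]
 [ 9.43789581 24.10865225]]
```

View pics/w12n.png

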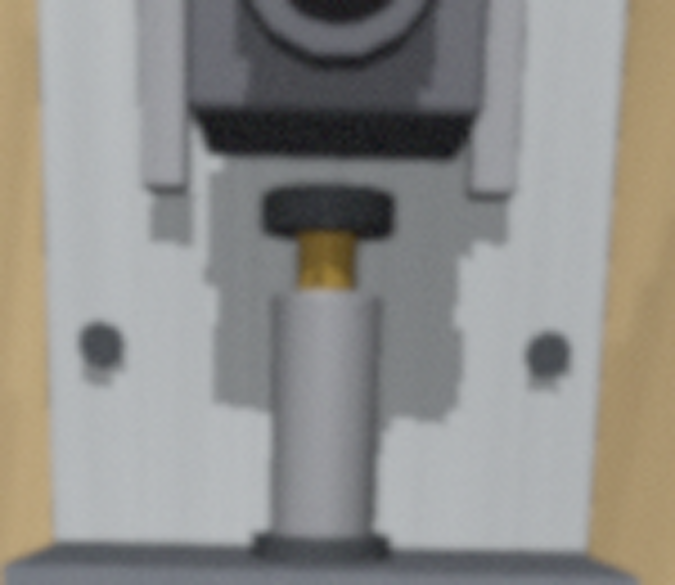

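Request:
{"op": "apply_moves", "data": {
  "increments": [
    [0,0,0,0,0,-9,0.48],
    [0,0,0,0,0,-9,0.48],
    [0,0,0,0,0,-9,0.48],
    [0,0,0,0,0,-9,0.48],
    [0,0,0,0,0,-9,0.48],
    [0,0,0,0,0,-9,0.48],
    [0,0,0,0,0,-9,0.48],
    [0,0,0,0,0,-6,0.48]
  ],
  "grip_force": 40
}}

```text
t: 18.1
eef_pos: [0.5602, 0.0079, 0.1463]
tool_rot: [-0.002, 0.766, 0.643, -0.001]
contact_force: [-0.1, -1.0, 0.7]
gripper_width: 0.258
```

```bash
python3 st.py 0 -81.2 100 72
```

```text
t 18.1 pos [0.5602 0.0079 0.1463] d mm [ 1.8  1.  46.3] rv deg [-0.3 -0.   0.5] w 0.258 F [-0.1 -1.   0.7] q7 1.37
tcp in housing mm [[ -1.28 -82.7 ]] M [-0.04  0.06  0.01] jv 0.76
```

Request:
{"op": "apply_moves", "data": {
  "increments": [
    [1.5,1,10,0,0,0.3,0.48],
    [0,0,15,0,0,0,0.48],
    [0,0,15,0,0,0,0.48],
    [0,0,5,0,0,0,0.48],
    [0,0,0,0,0,0,0.48],
    [0,0,0,0,0,0,0.48],
    [0,0,0,0,0,0,0.48],
    [0,0,0,0,0,0,0.48]
  ]
}}

```text
t: 19.1
eef_pos: [0.561, 0.0092, 0.0977]
tool_rot: [-0.002, 0.77, 0.638, -0.002]
contact_force: [-0.8, 0.3, 0.7]
gripper_width: 0.259
```

```bash
python3 st.py 0 -81.2 70 72;python3 -c "
from h import *
im,c=snap('wrist','w13')"
```

```text
t 19.1 pos [0.561  0.0092 0.0977] d mm [ 0.4  0.3 27.7] rv deg [-0.4 -0.  -0.2] w 0.259 F [-0.8  0.3  0.7] q7 1.38
tcp in housing mm [[ -0.25 -81.53]] M [-0.01  0.01  0.04] jv 0.005
```

View pics/w13.png

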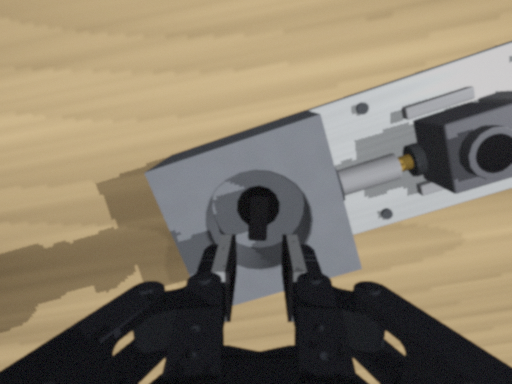

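Request:
{"op": "apply_moves", "data": {
  "increments": [
    [0.4,0.3,10,0,0,0,0.48],
    [0,0,10,0,0,0,0.48],
    [0,0,10,0,0,0,0.48],
    [0,0,5,0,0,0,0.48],
    [0,0,5,0,0,0,0.48],
    [0,0,0,0,0,0,0.48],
    [0,0,0,0,0,0,0.48],
    [0,0,0,0,0,0,0.48]
  ]
}}

```text
t: 20.15
eef_pos: [0.5611, 0.0095, 0.0546]
tool_rot: [-0.003, 0.77, 0.638, -0.002]
contact_force: [-0.6, 0.5, -0.0]
gripper_width: 0.259
```

```bash
python3 st.py 0 -81.2 37 72;python3 -c "
from h import *
im,c=snap('wrist','w14')"
```

```text
t 20.15 pos [0.5611 0.0095 0.0546] d mm [ 0.   0.2 17.6] rv deg [-0.4 -0.  -0.2] w 0.259 F [-0.6  0.5 -0. ] q7 1.39
tcp in housing mm [[ -0.12 -81.16]] M [ 0.04 -0.05  0.03] jv 0.002
```

View pics/w14.png

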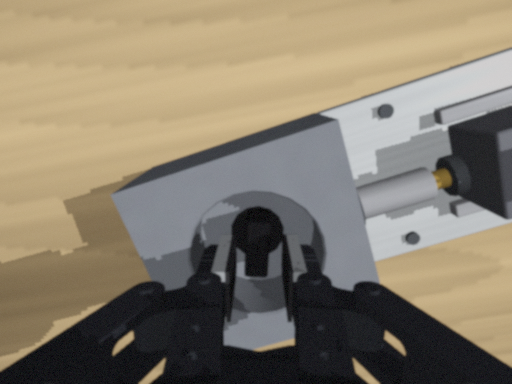

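Request:
{"op": "apply_moves", "data": {
  "increments": [
    [0,0,6,0.4,0,0,0.48],
    [0,0,5,0,0,0,0.48],
    [0,0,3,0,0,0,0.48],
    [0,0,0,0,0,0,0.48],
    [0,0,0,0,0,0,0.48],
    [0,0,0,0,0,0,0.48],
    [0,0,0,0,0,0,0.48],
    [0,0,0,0,0,0,0.48]
  ]
}}

```text
t: 21.2
eef_pos: [0.5613, 0.0096, 0.04]
tool_rot: [-0.005, 0.77, 0.638, -0.004]
contact_force: [0.4, 0.5, -0.1]
gripper_width: 0.256
```

```bash
python3 st.py 0 -81.2 37 72
```

```text
t 21.2 pos [0.5613 0.0096 0.04  ] d mm [-0.1  0.   3. ] rv deg [-0.8 -0.  -0.2] w 0.256 F [ 0.4  0.5 -0.1] q7 1.4
tcp in housing mm [[ 4.00e-02 -8.11e+01]] M [ 0.03 -0.03  0.01] jv 0.002
```

Down 3 mm and close on the bar.

Request:
{"op": "apply_moves", "data": {
  "increments": [
    [0,0,2.5,-0.8,0,0,0.48],
    [0,0,0,0,0,0,0.48],
    [0,0,0,0,0,0,0.9],
    [0,0,0,0,0,0,0.9],
    [0,0,0,0,0,0,0.9],
    [0,0,0,0,0,0,0.9],
    [0,0,0,0,0,0,0.9],
    [0,0,0,0,0,0,0.9]
  ],
  "grip_force": 40
}}

```text
t: 22.2
eef_pos: [0.5611, 0.0086, 0.0376]
tool_rot: [0.001, 0.77, 0.638, 0.0]
contact_force: [0.8, -0.6, 0.9]
gripper_width: 0.127
```

```bash
python3 st.py 0 -81.2 37 72;python3 -c "
from h import *
im,c=snap('wrist','w15')"
```

```text
t 22.2 pos [0.5611 0.0086 0.0376] d mm [ 0.9 -0.   0.6] rv deg [ 0.1  0.  -0.2] w 0.127 F [ 0.8 -0.6  0.9] q7 1.39
tcp in housing mm [[ -0.28 -82.08]] M [-0.08  0.07  0.02] jv 0.001
```

View pics/w15.png

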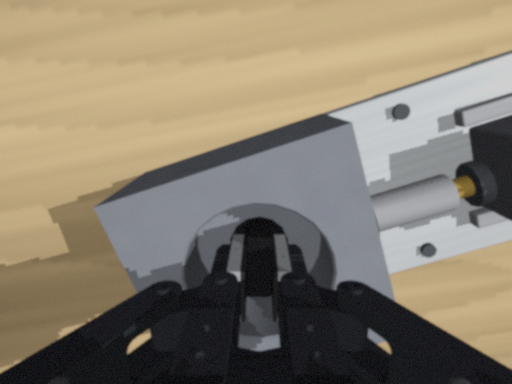

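Request:
{"op": "apply_moves", "data": {
  "increments": [
    [0,0,0,0,0,6,0.9],
    [0,0,0,0,0,7,0.9],
    [0,0,0,0,0,7,0.9],
    [0,0,0,0,0,7,0.9],
    [0,0,0,0,0,7,0.9],
    [0,0,0,0,0,7,0.9],
    [0,0,0,0,0,0,0.9],
    [0,0,0,0,0,0,0.9]
  ]
}}

```text
t: 23.25
eef_pos: [0.561, 0.0088, 0.0376]
tool_rot: [0.001, 0.947, 0.32, 0.001]
contact_force: [-0.1, -1.0, 1.2]
gripper_width: 0.128
```

```bash
python3 st.py 0 -81.2 37 72;python3 -c "
from h import *
im,c=snap('wrist','w16')"
```

```text
t 23.25 pos [0.561  0.0088 0.0376] d mm [ 0.6 -0.5  0.6] rv deg [  0.1   0.  -42.2] w 0.128 F [-0.1 -1.   1.2] q7 0.83
tcp in housing mm [[ -0.29 -81.89]] M [-0.14  0.12 -0.15] jv 0.005
```

View pics/w16.png

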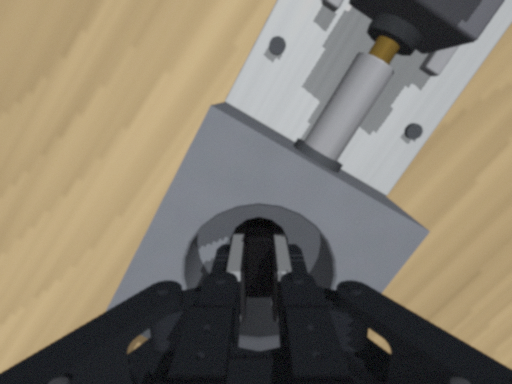

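Request:
{"op": "apply_moves", "data": {
  "increments": [
    [0,0,0,0,0,7,0.9],
    [0,0,0,0,0,7,0.9],
    [0,0,0,0,0,7,0.9],
    [0,0,0,0,0,7,0.9],
    [0,0,0,0,0,7,0.9],
    [0,0,0,0,0,3,0.9],
    [0,0,0,0,0,0,0.9],
    [0,0,0,0,0,0,0.9]
  ]
}}

```text
t: 24.3
eef_pos: [0.5612, 0.0089, 0.0376]
tool_rot: [0.0, 1.0, -0.008, 0.001]
contact_force: [-0.4, -0.1, 1.1]
gripper_width: 0.13
```

```bash
python3 st.py 0 -81.2 37 72;python3 -c "
from h import *
im,c=snap('wrist','w17')
im,c=snap('side','s17')"
```

```text
t 24.3 pos [0.5612 0.0089 0.0376] d mm [-0.  -0.7  0.6] rv deg [  0.1  -0.1 -80.4] w 0.13 F [-0.4 -0.1  1.1] q7 0.32
tcp in housing mm [[ -0.1  -81.85]] M [-0.15  0.08 -0.03] jv 0.006
```

View pics/w17.png

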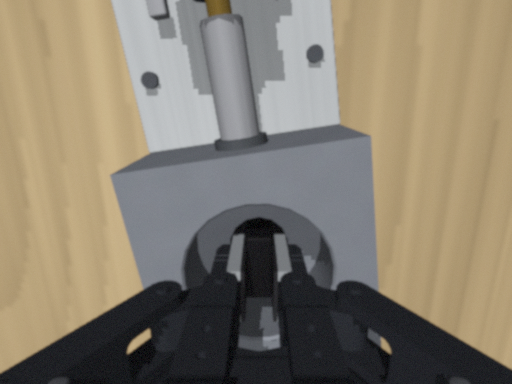

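Request:
{"op": "apply_moves", "data": {
  "increments": [
    [0,0.5,0,0,0,6,0.9],
    [0,0,0,0,0,6,0.9],
    [0,0,0,0,0,6,0.9],
    [0,0,0,0,0,6,0.9],
    [0,0,0,0,0,3,0.9],
    [0,0,0,0,0,0,0.9],
    [0,0,0,0,0,0,0.9],
    [0,0,0,0,0,0,0.9]
  ]
}}

```text
t: 25.4
eef_pos: [0.5614, 0.0088, 0.0376]
tool_rot: [-0.001, 0.97, -0.244, 0.001]
contact_force: [-0.2, -0.8, 0.4]
gripper_width: 0.125
```

```bash
python3 st.py 0 -81.2 37 72;python3 -c "
from h import *
L=[]
for i in range(4):
  L.append(bot.get_obs()['torque']); imaging.read_camera('side')
print(np.round(L,3))
im,c=snap('wrist','w18');im,c=snap('side','s18')
cv2.imwrite('pics/s18b.png',cv2.resize(im[150:230,200:290],None,fx=6.6,fy=6.6,interpolation=cv2.INTER_CUBIC))"
```

```text
t 25.4 pos [0.5614 0.0088 0.0376] d mm [-0.5 -0.6  0.6] rv deg [-0.1 -0.  72.3] w 0.125 F [-0.2 -0.8  0.4] q7 -0.05
tcp in housing mm [[ 3.000e-02 -8.197e+01]] M [-0.19  0.12 -0.1 ] jv 0.005
[[-0.188  0.125 -0.103]
 [-0.165  0.095 -0.049]
 [-0.111  0.087 -0.002]
 [-0.165  0.094 -0.058]]
```

View pics/w18.png

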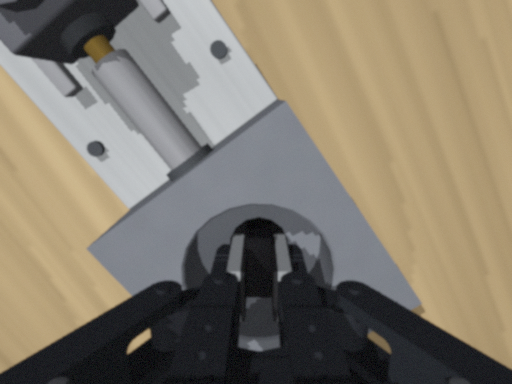

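View pics/s18b.png

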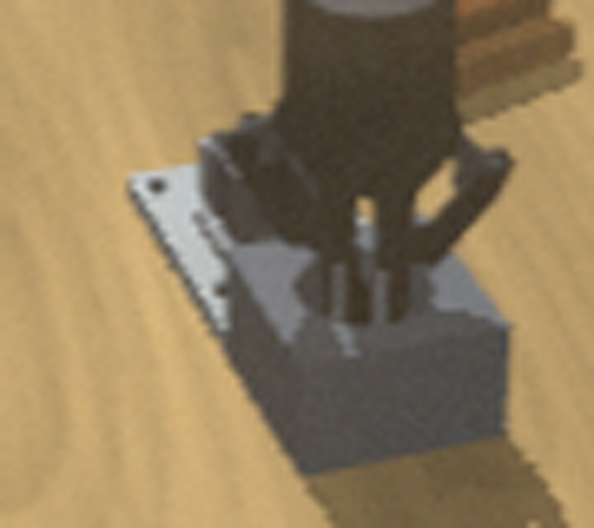

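```bash
python3 -c "
import cv2
import numpy as np
a=cv2.imread('pics/w16.png')[0:110,330:460];b=cv2.imread('pics/w18.png')[0:110,40:170]
cv2.imwrite('pics/cmp.png',np.hstack([cv2.resize(i,None,fx=3,fy=3,interpolation=cv2.INTER_CUBIC) for i in(a,b)]))"
```

```text
(no output)
```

View pics/cmp.png

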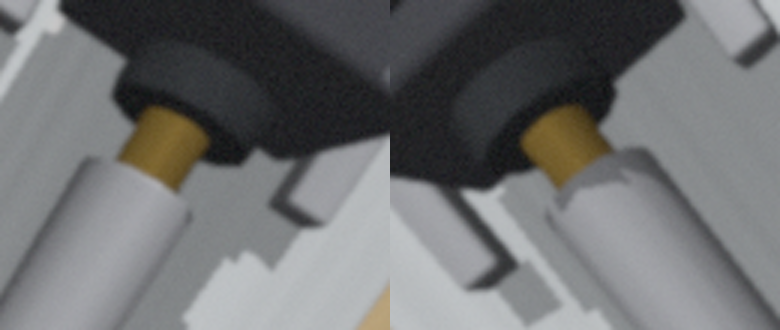

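```bash
python3 -c "
from fit import *
for n,o,pts in (('w16',(330,0),[(178,124),(149,177),(120,160),(180,190)]),('w18',(40-130,0),[(549,120),(582,172),(552,188),(610,150)])):
  c=np.load(f'pics/{n}.npz'); uv=[(o[0]+u/3-.3,o[1]+v/3-.3) for u,v in pts]
  for z in (.034,.040): print(n,z,(inv(x,pix2plane(c,uv,z))*1000).round(1).tolist())
c=np.load('pics/w2.npz');b=lambda *p:[(160+u/2-.25,v/2-.25) for u,v in p]
print((inv(x,pix2plane(c,b((220,312),(220,324)),.04))*1000).round(1))
"
```

```text
w16 0.034 [[-0.8, 26.5], [-0.2, 19.1], [-5.0, 18.8], [4.6, 19.8]]
w16 0.04 [[-2.3, 24.7], [-1.7, 17.5], [-6.3, 17.3], [2.8, 18.3]]
w18 0.034 [[-0.0, 34.9], [-1.0, 27.4], [-5.8, 28.3], [4.2, 27.2]]
w18 0.04 [[1.8, 32.5], [0.8, 25.3], [-3.8, 26.2], [5.8, 25.2]]
[[-0.6 21.5]
 [-0.6 15. ]]
```

Request:
{"op": "apply_moves", "data": {
  "increments": [
    [0,0,0,0,0,6,0.9],
    [0,0,0,0,0,6,0.9],
    [0,0,0,0,0,4,0.9],
    [0,0,0,0,0,0,0.9],
    [0,0,0,0,0,0,0.9],
    [0,0,0,0,0,0,0.9],
    [0,0,0,0,0,0,0.9],
    [0,0,0,0,0,0,0.9]
  ]
}}

```text
t: 26.7
eef_pos: [0.5614, 0.0087, 0.0376]
tool_rot: [-0.001, 0.926, -0.378, 0.001]
contact_force: [-0.6, -1.5, 0.8]
gripper_width: 0.128
```

```bash
python3 st.py 0 -81.2 37 72;python3 -c "
from h import *
L=[]
im,c=snap('wrist','w19')
for i in range(6):
  L.append(bot.get_obs()['torque']); imaging.read_camera('side')
print(np.round(np.mean(L,0),3),np.round(np.std(L,0),3))
b=im[0:140,0:170]
cv2.imwrite('pics/w19b.png',cv2.resize(b,None,fx=4,fy=4,interpolation=cv2.INTER_CUBIC))"
```

```text
t 26.7 pos [0.5614 0.0087 0.0376] d mm [-0.7 -0.4  0.6] rv deg [-0.1 -0.  56.1] w 0.128 F [-0.6 -1.5  0.8] q7 -0.27
tcp in housing mm [[  0.1  -82.01]] M [-0.2   0.09 -0.08] jv 0.002
[-0.18   0.1   -0.107] [0.02  0.025 0.021]
```

View pics/w19b.png

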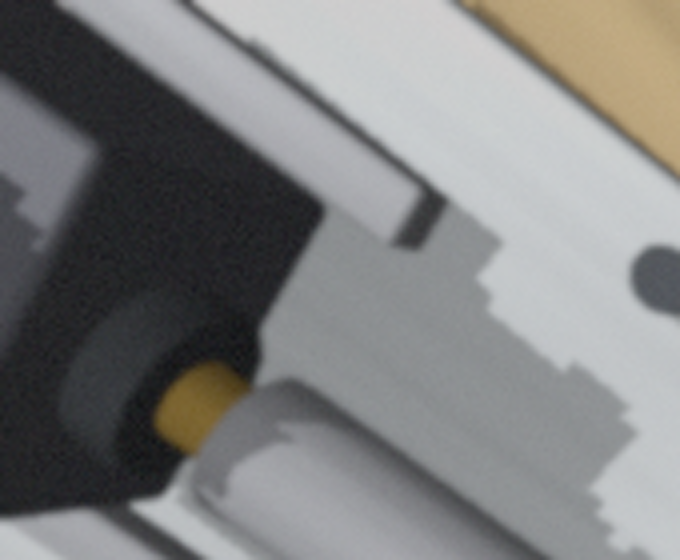

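```bash
python3 -c "
from fit import *
c=np.load('pics/w19.npz'); uv=[(u/4-.4,v/4-.4) for u,v in [(155,405),(195,455),(205,362),(250,388),(178,380),(222,418)]]
for z in (.034,.040): print(z,(inv(x,pix2plane(c,uv,z))*1000).round(1).tolist())
# adaptor near edge on plate / top near corner
uv=[(u/4-.4,v/4-.4) for u,v in [(97,150),(325,208),(262,325),(165,490)]]
print((inv(x,pix2plane(c,uv,.054))*1000).round(1)[0],(inv(x,pix2plane(c,uv,.014))*1000).round(1)[1:])
L=[]
for i in range(8):
  L.append(bot.get_obs()['torque']); imaging.read_camera('side')
print(np.round(np.mean(L,0),3),np.round(np.std(L,0),3))
"
```

```text
0.034 [[-3.2, 36.6], [-5.3, 30.7], [4.2, 34.5], [4.7, 29.4], [0.7, 35.9], [0.1, 30.3]]
0.04 [[-0.7, 33.6], [-2.7, 27.9], [6.4, 31.5], [6.9, 26.6], [3.0, 32.9], [2.4, 27.5]]
[21.8 40.7] [[ 21.3  41.3]
 [  5.   40.8]
 [-20.1  41. ]]
[-0.162  0.102 -0.106] [0.017 0.036 0.03 ]
```

Request:
{"op": "apply_moves", "data": {
  "increments": [
    [0,0,0,0,0,5,0.9],
    [0,0,0,0,0,5,0.9],
    [0,0,0,0,0,4,0.9],
    [0,0,0,0,0,0,0.9],
    [0,0,0,0,0,0,0.9],
    [0,0,0,0,0,0,0.9],
    [0,0,0,0,0,0,0.9],
    [0,0,0,0,0,0,0.9]
  ]
}}

```text
t: 28.45
eef_pos: [0.5615, 0.0086, 0.0377]
tool_rot: [-0.0, 0.872, -0.489, 0.001]
contact_force: [-0.2, -0.8, 1.8]
gripper_width: 0.127
```

```bash
python3 st.py 0 -81.2 37 72;python3 -c "
from h import *
L=[]
im,c=snap('wrist','w20')
for i in range(6):
  L.append(bot.get_obs()['torque']); imaging.read_camera('side')
print(np.round(np.mean(L,0),3),np.round(np.std(L,0),3))
b=im[30:150,0:150]
cv2.imwrite('pics/w20b.png',cv2.resize(b,None,fx=5,fy=5,interpolation=cv2.INTER_CUBIC))"
```

```text
t 28.45 pos [0.5615 0.0086 0.0377] d mm [-0.9 -0.2  0.7] rv deg [-0.1 -0.  42. ] w 0.127 F [-0.2 -0.8  1.8] q7 -0.46
tcp in housing mm [[  0.13 -82.09]] M [-0.17  0.06 -0.07] jv 0.003
[-0.189  0.089 -0.071] [0.029 0.031 0.034]
```

View pics/w20b.png

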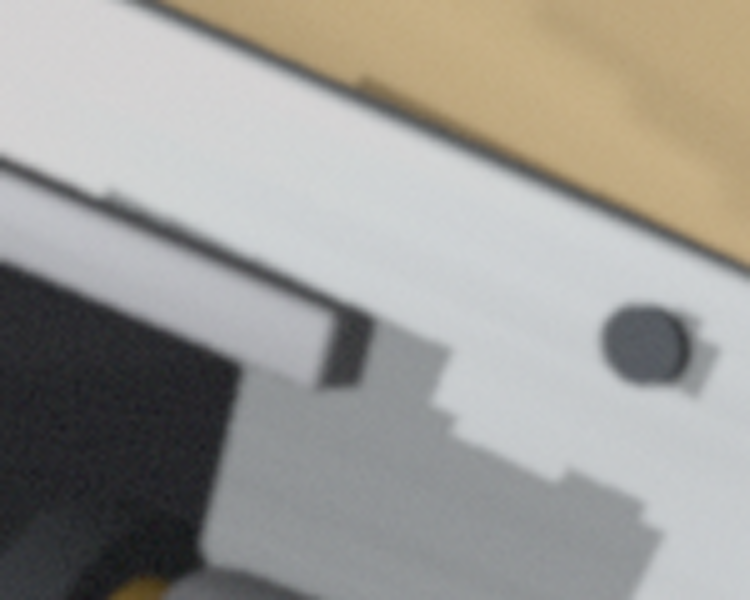

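Request:
{"op": "apply_moves", "data": {
  "increments": [
    [0,0,0,0,0,0,0.48],
    [0,0,0,0,0,0,0.48],
    [0,0,0,0,0,0,0.48],
    [0,0,0,0,0,0,0.48],
    [0,0,-10,0,0,0,0.48],
    [0,0,-15,0,0,0,0.48],
    [0,0,-20,0,0,0,0.48],
    [0,0,-20,0,0,0,0.48]
  ]
}}

```text
t: 29.8
eef_pos: [0.5611, 0.0092, 0.1063]
tool_rot: [-0.0, 0.873, -0.488, 0.0]
contact_force: [0.1, -0.0, -0.0]
gripper_width: 0.262
```

```bash
python3 st.py 0 -81.2 140 -30;python3 -c "
from h import *
print(bot.get_obs()['torque'])
im,c=snap('wrist','w21')"
```

```text
t 29.8 pos [0.5611 0.0092 0.1063] d mm [ -0.2  -0.3 -33.7] rv deg [ -0.  -0. -36.] w 0.262 F [ 0.1 -0.  -0. ] q7 -0.54
tcp in housing mm [[ -0.18 -81.48]] M [0.   0.01 0.02] jv 0.29
[0.00185701 0.01339597 0.02104591]
```

View pics/w21.png

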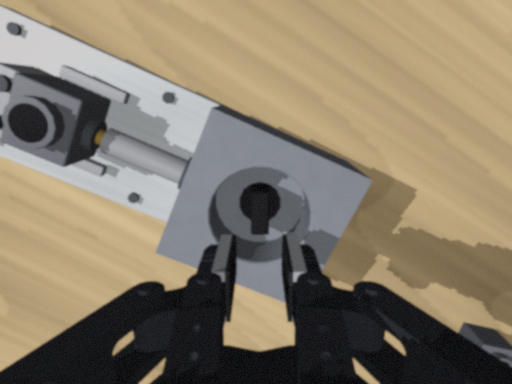

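Request:
{"op": "apply_moves", "data": {
  "increments": [
    [0,0,-5,0,0,-9,0.48],
    [0,0,-5,0,0,-9,0.48],
    [0,0,-5,0,0,-9,0.48],
    [0,0,-5,0,0,-9,0.48],
    [0,0,-5,0,0,-9,0.48],
    [0,0,-5,0,0,-9,0.48],
    [0,0,0,0,0,-9,0.48],
    [0,0,0,0,0,-3,0.48]
  ]
}}

```text
t: 30.85
eef_pos: [0.5642, 0.0084, 0.1472]
tool_rot: [0.0, 0.996, 0.084, 0.006]
contact_force: [0.4, -0.0, 0.4]
gripper_width: 0.259
```

Request:
{"op": "apply_moves", "data": {
  "increments": [
    [0,-15,0,0,0,0,0.48],
    [0,-15,0,0,0,0,0.48],
    [0,-5,0,0,0,0,0.48],
    [0,0,0,0,0,0,0.48],
    [0,0,0,0,0,0,0.48],
    [0,0,0,0,0,0,0.48],
    [0,0,0,0,0,0,0.48],
    [0,0,0,0,0,0,0.48]
  ]
}}

```text
t: 31.85
eef_pos: [0.558, 0.0453, 0.1482]
tool_rot: [0.0, 0.997, 0.083, 0.007]
contact_force: [-0.0, 0.1, 0.3]
gripper_width: 0.257
```

```bash
python3 st.py 0 -45 140 0;python3 -c "
from h import *
im,c=snap('wrist','w22')
cv2.imwrite('pics/w22b.png',cv2.resize(im[:200,170:350],None,fx=3,fy=3,interpolation=cv2.INTER_CUBIC))"
```

```text
t 31.85 pos [0.558  0.0453 0.1482] d mm [-1.6 -0.4  8.2] rv deg [ 0.1 -0.8  2. ] w 0.257 F [-0.   0.1  0.3] q7 0.31
tcp in housing mm [[  1.45 -45.32]] M [ 0.   -0.    0.01] jv 0.003
```

View pics/w22b.png

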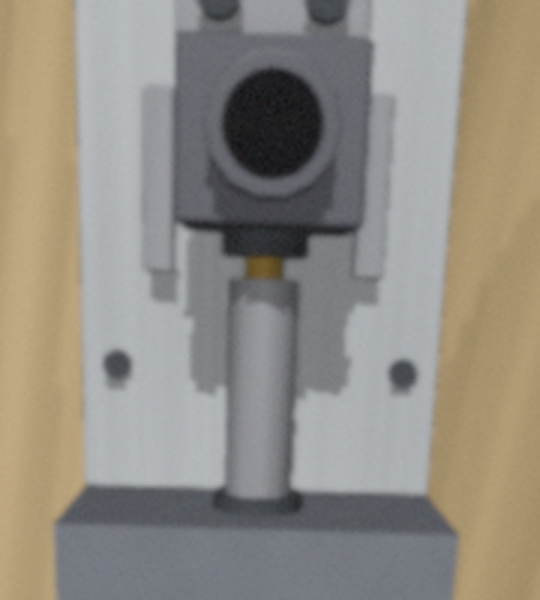

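```bash
python3 -c "
from fit import *
f=lambda n,uv,z:(inv(x,pix2plane(np.load(f'pics/{n}.npz'),uv,z))*1000).round(1).tolist()
for z in(.034,.039):
  print('free',f('w12',[(190+328/4.5-.4,233/4.5-.4),(190+328/4.5-.4,290/4.5-.4)],z))
  print('now',f('w22',[(170+264/3-.3,256/3-.3),(170+264/3-.3,280/3-.3)],z))
print('w2 free',f('w2',[(160+220/2-.25,312/2-.25),(160+220/2-.25,327/2-.25)],.039))
"
python3 -c "
import cv2,numpy as np
a=cv2.imread('pics/w12.png')[30:80,235:295];b=cv2.imread('pics/w22.png')[60:110,228:288]
cv2.imwrite('pics/cmp2.png',np.hstack([cv2.resize(i,None,fx=6.5,fy=6.5,interpolation=cv2.INTER_CUBIC) for i in(a,b)]))"
```

```text
free [[-0.4, 21.6], [-0.1, 13.0]]
now [[-0.5, 34.2], [-0.3, 28.5]]
free [[-0.4, 21.0], [-0.2, 12.5]]
now [[-0.6, 34.1], [-0.4, 28.4]]
w2 free [[-0.6, 21.3], [-0.6, 13.1]]
```

View pics/cmp2.png

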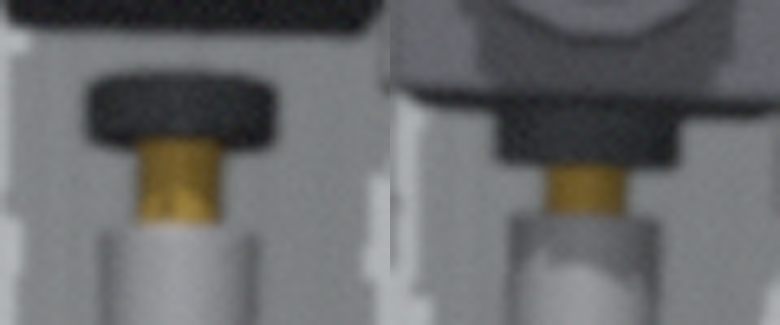

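```bash
python3 -c "
from fit import *
for n,(r0,r1,c0,c1) in (('w12',(40,75,257,268)),('w22',(75,105,253,262))):
  im=cv2.imread(f'pics/{n}.png').astype(float); p=(im[r0:r1,c0:c1,2]-im[r0:r1,c0:c1,0]).mean(1)
  m=p.max(); s=np.clip(p/np.percentile(p[p>m*.6],50),0,1).sum(); print(n,'px',s.round(2))
  # edges at half max
  h=m*.5; i=np.where(p>h)[0]; a=i[0]-(p[i[0]]-h)/(p[i[0]]-p[i[0]-1]); b=i[-1]+(p[i[-1]]-h)/(p[i[-1]]-p[i[-1]+1])
  q=inv(x,pix2plane(np.load(f'pics/{n}.npz'),[((c0+c1)/2,r0+a),((c0+c1)/2,r0+b)],.037))*1000;print(q[:,1],q[0,1]-q[1,1])
"
```

```text
w12 px 12.93
[21.33291042 12.9178412 ] 8.415069220462295
w22 px 7.06
[34.16418958 29.08846386] 5.075725723322918
```

```bash
python3 -c "
from fit import *
print((inv(x,pix2plane(np.load('pics/w22.npz'),[(170+272/3-.3,124/3-.3)],.064))*1000).round(1))
im,c=snap('top','t23'); bot.hand_in(); print(bot.get_obs()['t'])"
```

```text
[[-0.1 60.4]]
the job is handed in; nothing more can be done
the job is handed in; nothing more can be done
```

View pics/t23.png

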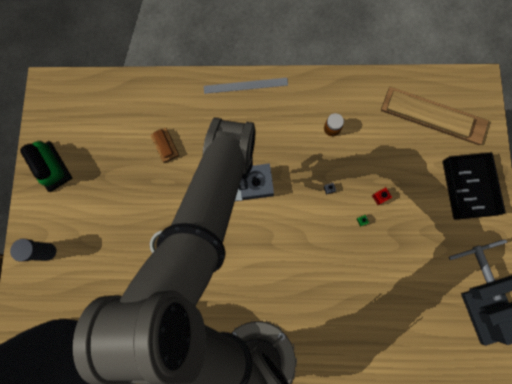

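I placed the larger grey adaptor flat between the rails and let go. I then turned the knob about 138° (2.4 rad) clockwise, let go, lifted clear and handed the job in at about 32 s.

- **Position:** the last wrist picture put the adaptor 0.1 mm off the centre line, with its centre at housing y = 60.4 mm. That matches being up against the stop, whose face I measured at about 81 mm.
- **Spring:** the visible brass neck went from 8.4 mm to 5.1 mm in the pictures. That is about 3.5 mm of spring taken up, or roughly 8 to 9 N.
- **Bystanders:** the last top picture showed the sanding block and glue jar where they started. The arm hid most of the tape roll, so I only saw its edge.

Two checks disagreed with this. The wrist torque, −0.07 to −0.11 N m while I held the knob, was noisy. It had the opposite sign to the one I expected from the clamping load, and it read −0.15 N m before any load, so I ignored it and relied on the neck length. The knob angle implied 16.9 mm of rod travel, while the pictures showed about 16 mm.

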